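# Turn a shock absorber's reservoir to the red post and clamp it

### The arm

A 7-joint arm with a two-finger parallel gripper is mounted at the origin on the work surface. World frame = base frame: x ahead of the robot, y to its left, z up, the work surface at z = 0. Lengths are in mm, angles in rad, forces in N, time in s.
With the tool pointing down it reaches from about 425 to 950 mm from the base axis. Payload 4.7 kg.
Tool frame: the origin (TCP) lies on the centre line of the jaws, within the pads' length; the fingertips stand 25 mm ahead of it and the grasp point (between the pads) lies 6 mm ahead of it; z points along the fingers, y is the line along which they close (so a half turn about z gives the same grasp; the last joint's range is limited). The gripper opens to 85 mm and grips with 20 to 120 N. Pads are 22 mm wide; open, the fingers measure 114 mm over their backs; the gripper's body (76 mm by 85 mm) begins 54 mm behind the grasp point. The pads swing forward as they close: fully open they stand 13 mm farther back than shut.
Start: joints at [1.113, 0.469, -0.049, 1.532, 0.024, 1.141, -0.082], TCP at [280.696, -613.886, 256.335] pointing down, gripper open.
Joint ranges: [-2.59, 2.59], [-0.33, 1.99], [-1.39, 1.29], [0.1, 2.45], [-1.04, 4.18], [0.21, 1.99], [-2.66, 2.66]. Speed limits (rad/s): [2.57, 2.57, 3.14, 3.14, 3.14, 3.14, 3.14].

### API

Orientations are given as [roll, pitch, yaw] about the fixed x, y, z axes, in that order (R = Rz(yaw) Ry(pitch) Rx(roll)).
In Python, from cell import * gives the robot as it stands. The module is installed in compiled form; this text tells all that it offers. Calls block until the motion is done:
- move_to(position, orientation): joint-space move of the TCP to a pose.
- move_linear(position, frame=None, rate=150, threshold=None): straight line of the TCP; frame=None keeps the orientation; rate is the mean speed in mm/s. With threshold (N) it stops when the force on the tool has changed by that much, and returns True; else False.
- goto_joints(angles): joint-space move.
- set_gripper(opening, force=None): opening from 0.0 (shut) to 1.0 (fully open); force is the grip in N (None keeps the last); returns when the fingers have stopped.
- pause(seconds).
- inverse_kinematics(position, orientation): joint angles nearest the present ones, or None.
- state(): the state.
- snapshot(name): name is "scene" or "top" or "wrist"; returns the picture (420x560x3 uint8, red, green, blue); there is no depth.
- get_calibration(name): a dict with "intrinsics" (3x3 intrinsics, pixels), "T" (4x4, takes a point from camera to world coordinates). Camera axes: x right, y up, looking along -z (the intrinsics and any distortion apply to the point x, -y, -z); pixel columns grow to the right and rows downward; lengths in mm; the calibration is good to about 2 mm. A picture is of the moment at which its call begins: read the wrist's pose just before it. get_calibration takes no time and is no camera call; for the wrist camera it gives the pose at the moment of the call.
A pose or a line that the arm cannot do raises Unreachable and nothing moves.
- close_job(): hands the job in; it is judged then, once.
The state is a dict: "time": time; "joint_positions": joint angles; "qvel": joint speeds; "joint_torque": joint torques, N m; "position": TCP position; "tcp_rot": TCP orientation; "wrist_force": force on the tool from outside, world axes, zero at the start; "ft_torque": the same for the moment, N m; "finger_gap": opening from 0.0 (shut) to 1.0 (fully open); "grasp_force": force on a finger pad.
Only numpy, scipy, OpenCV 4.12 (cv2) and the standard library are available. Lean on these libraries where they do the work, as an engineer would, in place of code of your own. Each camera call takes 0.05 s, during which the arm holds its last target. There are 200 camera calls.

### The job

Turn the black shock absorber in its stand until its side reservoir (blue top) points straight at the red-topped post, then push the orange-knobbed clamp lever fully over to its other side. One tall container, the spray can or the oil bottle, stands in the reservoir's way to the red post: first move that one, standing upright and let go, onto the orange pad in the free place of the grey tray. Leave the other container and everything else on the bench where it is.

Things in the scene. Friction and masses are not known exactly. Their poses are not given: they have to be found in the camera images.
- shock: black shock absorber, upright in a round stand; it turns stiffly (0.2 N m dry friction; stays where left) about its vertical axis, 2.6 rad each way from the stand's x axis. Origin on the turning axis 28 mm above the table, z up, x horizontally through the reservoir's centre: facing the post means that the post lies on this x axis. Body radius 27 mm, top 134 mm above the table
- reservoir (a point): centre of the top of the shock's side reservoir: an upright cylinder of radius 20 mm, centre 66 mm from the turning axis, 30 to 106 mm above the table, blue top with a white stripe; a bridge 24 mm wide, 76 to 96 mm above the table, joins it to the body. About 3 N pushes it round
- stand: the stand's fixed base, origin on the turning axis at table height; round, radius 48 mm, 28 mm high. Its x axis is about the direction in which the reservoir starts (within 0.25 rad); the clamp lever stands on its -x side
- post_red: fixed steel post with a red head, 64 mm high, head radius 14 mm, foot radius 14 mm; about 120 mm from the turning axis, outside the reservoir's sweep, about 2.1 rad from the stand's x axis to one side or the other. Origin at the centre of its foot
- post_yellow: the same with a yellow head, on the other side of the stand; it has no part in the job
- spray_can: loose upright green can with white band and black cap, about 0.26 kg; straight cylinder radius 24 mm up to 122 mm, then a cap of radius 17 mm to 140 mm. Origin at the centre of its underside. It stands about 86 mm from the turning axis, on one side of the stand, 1.45 rad from the stand's x axis
- oil_bottle: loose upright yellow bottle with blue band and red cap, about 0.30 kg; straight cylinder radius 26 mm up to 122 mm, then a cap of radius 14 mm to 140 mm. Origin at the centre of its underside. It stands about 86 mm from the turning axis on the other side of the stand from the spray can
- clamp_lever (a joint): angle of the clamp lever in rad: 0 to 0.12 as it starts, leaning to the stand's -y side; 1.0 fully over, leaning to the stand's +y side. It stays where it is left
- clamp_lever_tip (a point): ball (radius 13 mm) at the end of the steel clamp lever, orange, 92 mm above the table at both ends of its travel. The lever swings about a pivot 22 mm high, 80 mm from the tip, in the upright plane 128 mm from the turning axis on the stand's -x side, from 0.5 rad to the stand's -y to 0.5 rad to +y; 1 N moves it. Housing 70 x 50 mm, 35 mm high
- tray: fixed grey open tray, outside 214 x 80 x 50 mm, walls and floor 5 mm, long side along its x; origin at the centre of its underside. Three places in a row along x, 67 mm apart: one holds the jar, one the carton, one the orange pad
- pad: fixed orange pad 54 x 54 x 3 mm lying on the tray's floor in the free place; origin at the centre of its underside, 5 mm above the table; its top 8 mm above the table
- grease_jar: loose white jar with red lid standing in the tray, radius 27.5 mm, 76 mm high; origin at the centre of its underside
- carton: loose blue carton standing in the tray, 50 x 50 x 74 mm; origin at the centre of its underside
- bolt_bin: fixed blue bin of bolts, 214 x 85 x 60 mm with contents, on the other side of the stand from the tray; origin at the centre of its underside
- mug: loose white mug, radius 38 mm, 90 mm high; origin at the centre of its underside
- wire_brush: loose yellow wire brush lying along its x, 230 x 26 x 34 mm; origin under its middle
- screwdriver: loose red-handled screwdriver lying on the bench, lower than 40 mm
- wrench: loose steel wrench lying on the bench, lower than 20 mm
- bearing_a: loose steel bearing lying flat, radius 24 mm, 16 mm high
- bearing_b: loose steel bearing lying flat, radius 24 mm, 16 mm high
Things that resemble listed ones, but are neither listed nor needed, are in the scene too. What is shaped like the oil_bottle but purple is not meant.

How it is judged:
By the outcome, as a careful person would: the job done as asked, in the order asked, and still so for the second after the job is handed in, with the robot touching nothing.
It also fails if it takes over 61 s, if anything falls off the work surface, if the arm or the gripper's body presses on something with over 40 N, if the wrist force passes 120 N, or if a joint passes its speed limit or range.

## Working session

There is one attempt and no reset: what is moved stays moved. The work goes in short steps, each a Python script; the robot and the scene stay as the last script left them, time stands still between calls to the robot, and variables do not carry over. Pictures are saved under pics/ and viewed, at most 10 in all, crops included, and the job is handed in when it is done.

```bash
mkdir -p pics; python3 - <<'E'
from cell import *
import cv2,numpy as np
for n in ["scene","top"]:
    p=snapshot(n); cv2.imwrite(f"pics/{n}0.png",p[:,:,::-1])
    c=get_calibration(n); print(n,c.keys(),np.round(c["intrinsics"],1).tolist(),np.round(c["T"],3).tolist())
s=state();print(s["time"],s["tcp_rot"],s["wrist_force"])
E
```

```text
scene dict_keys(['intrinsics', 'T']) [[426.0, 0.0, 282.7], [0.0, 426.0, 208.9], [0.0, 0.0, 1.0]] [[-0.528, -0.516, 0.674, 1438.671], [0.849, -0.335, 0.409, 524.096], [0.015, 0.788, 0.616, 849.768], [0.0, 0.0, 0.0, 1.0]]
top dict_keys(['intrinsics', 'T']) [[389.7, 0.0, 279.0], [0.0, 389.7, 207.5], [0.0, 0.0, 1.0]] [[0.014, 0.996, -0.093, 452.864], [-1.0, 0.015, 0.009, 7.452], [0.01, 0.093, 0.996, 1392.993], [0.0, 0.0, 0.0, 1.0]]
0.1 [-3.13984935e+00  7.54739104e-05  4.28815783e-01] [-0.67686105  0.27376895  0.88270836]
```

View pics/scene0.png

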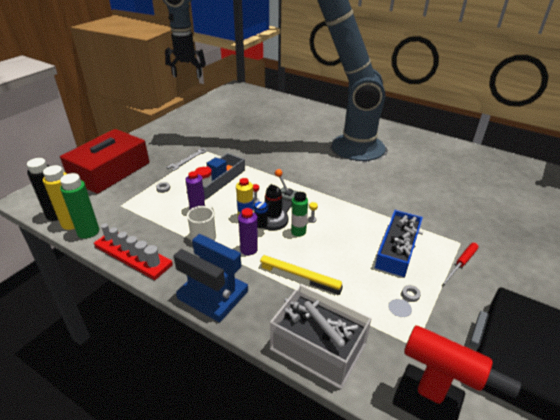

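View pics/top0.png

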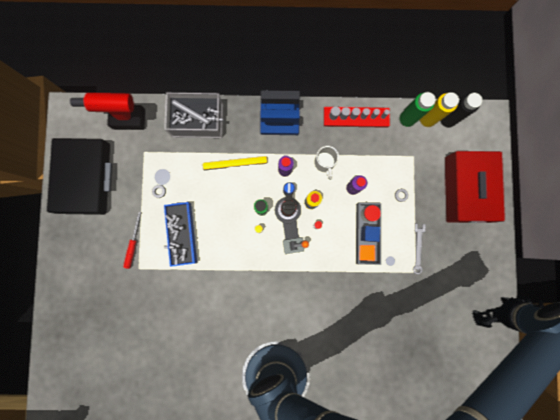

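The top view shows the shock at (288,210), with the blue reservoir at (289,188) pointing to world +x. The red post (318,224) is on the -y side with the yellow bottle (315,198) between it and the reservoir. The spray can (262,206) and yellow post (259,228) are on the other side. The tray's orange pad is at (367,254) and the knob at (305,242).

What could be taken for the oil bottle:
- yellow bottle with red cap (315,198)
- purple bottles (286,165) and (357,184)
- yellow and other tall bottles at the back (446,105)

I choose (315,198), and will check it in a close wrist view.

```bash
cat > h.py <<'E'
from cell import *
import cv2,numpy as np
pi=np.pi
def cast(c,uv,z):
    "pixel -> world point on the plane at height z"
    K,T=c["intrinsics"],np.array(c["T"])
    d=np.linalg.inv(K)@[uv[0],uv[1],1.]; d=T[:3,:3]@(d*[1,-1,-1]); o=T[:3,3]
    return o+d*(z-o[2])/d[2]
def mask(rgb,h,smin=120,vmin=60):
    hsv=cv2.cvtColor(rgb,cv2.COLOR_RGB2HSV)
    H=hsv[:,:,0].astype(int); w=(H>=h[0])&(H<=h[1]) if h[0]<=h[1] else (H>=h[0])|(H<=h[1])
    return (w&(hsv[:,:,1]>=smin)&(hsv[:,:,2]>=vmin)).astype(np.uint8)
def blobs(m,amin=15):
    n,l,s,c=cv2.connectedComponentsWithStats(m)
    return [(np.round(c[i],1).tolist(),s[i].tolist()) for i in range(1,n) if s[i][4]>=amin]
E
python3 - <<'E'
from h import *
c=get_calibration("top")
for n,uv,z in [("shock",(288,206),134),("res",(289,188),106),("red",(318,224),64),("yel",(259,228),64),("oil",(315,197),140),("can",(261,205),140),("pad",(367,254),8),("knob",(305,242),92),("jar",(372,212),76)]:
    print(n,np.round(cast(c,uv,z)))
w=get_calibration("wrist");s=state()
from scipy.spatial.transform import Rotation as R
Rt=R.from_euler('xyz',s["tcp_rot"]).as_matrix();T=np.array(w["T"])
print(np.round(Rt.T@(T[:3,3]-s["position"]),1),np.round(Rt.T@T[:3,:3],2).tolist(),w["intrinsics"])
for yaw in np.arange(-3,3.1,.5): 
    for z in (420,): print(round(yaw,1),inverse_kinematics([540,-40,z],[pi,0,yaw]))
E
```

```text
shock [576. -33. 134.]
res [639. -36. 106.]
red [ 522. -138.   64.]
yel [506.  63.  64.]
oil [ 606. -120.  140.]
can [577.  54. 140.]
pad [ 422. -319.    8.]
knob [460. -92.  92.]
jar [ 565. -321.   76.]
[  74.8   -0.  -117. ] [[0.0, 0.96, 0.29], [1.0, -0.0, -0.0], [-0.0, 0.29, -0.96]] [[307.26744911   0.         281.30002924]
 [  0.         307.26744911 207.82445204]
 [  0.           0.           1.        ]]
-3.0 [ 0.69457967  0.23804904 -0.85314539  1.57108946  0.18081291  1.41480892
  1.53962753]
-2.5 [ 0.89910577  0.33364209 -1.17287427  1.5627211   0.3089618   1.45124354
  1.92123506]
-2.0 [ 0.89910577  0.33364209 -1.17287427  1.5627211   0.3089618   1.45124354
  2.42123506]
-1.5 None
-1.0 [ 0.25886769  0.16370558 -0.30688924  1.59297066  0.05004653  1.39265696
 -2.62383829]
-0.5 [ 0.31733294  0.16952753 -0.37638692  1.58982308  0.06303485  1.39424988
 -2.13602561]
0.0 [ 0.37196438  0.1757839  -0.44197838  1.58692363  0.07603221  1.39597435
 -1.6480848 ]
0.5 [ 0.43327717  0.18388906 -0.51652306  1.58372868  0.09179462  1.39824109
 -1.16257648]
1.0 [ 0.48614665  0.19195438 -0.58178114  1.58103288  0.10657442  1.40054302
 -0.67607545]
1.5 [ 0.53896601  0.20119603 -0.64810258  1.57840245  0.12265995  1.40324579
 -0.19070933]
2.0 [ 0.59073518  0.2116335  -0.71446071  1.57589251  0.13996946  1.40638923
  0.29357271]
2.5 [ 0.6000669   0.21368246 -0.72659007  1.57544781  0.14327718  1.40701815
  0.79056988]
3.0 [ 0.67019475  0.23105187 -0.81975717  1.57218745  0.1703372   1.41251183
  1.26598161]
```

```bash
python3 - <<'E'
from h import *
move_to([600,-80,350],[pi,0,0])
c=get_calibration("wrist"); p=snapshot("wrist"); np.save("w1.npy",p); import pickle; pickle.dump(c,open("c1.pkl","wb"))
cv2.imwrite("pics/w1.png",p[:,:,::-1]); print(state()["time"])
for n,h,z in [("blue",(100,125),106),("red",(172,8),64),("yellow",(22,33),64),("orange",(9,20),92),("green",(45,85),122)]:
    for b in blobs(mask(p,h),60): print(n,b,np.round(cast(c,b[0],z)))
E
```

```text
2.4
blue ([232.4, 143.9], [226, 130, 12, 29, 232]) [641. -25. 106.]
blue ([247.6, 143.7], [243, 130, 12, 28, 257]) [641. -43. 106.]
blue ([24.6, 244.8], [0, 171, 61, 144, 2859]) [515. 246. 106.]
blue ([452.2, 249.1], [431, 232, 43, 35, 1176]) [ 508. -301.  106.]
red ([220.0, 62.6], [205, 46, 31, 34, 789]) [733.  -9.  64.]
red ([459.2, 127.6], [443, 114, 33, 29, 756]) [ 657. -308.   64.]
red ([314.1, 179.4], [301, 167, 27, 26, 551]) [ 590. -125.   64.]
red ([459.9, 200.4], [437, 180, 46, 42, 1505]) [ 561. -325.   64.]
red ([320.7, 225.8], [312, 216, 19, 20, 292]) [ 524. -137.   64.]
yellow ([99.0, 61.3], [10, 39, 177, 44, 3868]) [734. 136.  64.]
yellow ([310.4, 171.5], [290, 151, 46, 48, 1076]) [ 601. -120.   64.]
yellow ([177.5, 237.0], [168, 228, 20, 19, 292]) [508.  65.  64.]
orange ([424.2, 270.4], [412, 253, 27, 30, 574]) [ 470. -276.   92.]
orange ([288.1, 280.5], [280, 272, 17, 18, 252]) [455. -91.  92.]
```

View pics/w1.png

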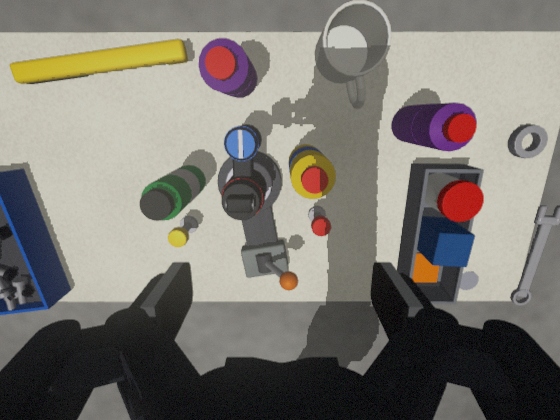

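The close view confirms the choice: yellow bottle with blue band and red cap centred at (314,179), next to the red post (321,226). The reservoir's top is at (240,144), the knob at (288,280), and the orange pad (424,268) is partly hidden. I'll take a second view over the tray for the pad and the axis.

```bash
python3 - <<'E'
from h import *
import pickle
c1=pickle.load(open("c1.pkl","rb"));ct=get_calibration("top")
print("oil",cast(c1,(314.1,179.4),140)," res",cast(c1,(240.3,143.8),106)," shock",cast(c1,(243,200),134))
t=snapshot("top")
for n,h,z in [("orange",(9,20),8),("blue",(100,125),79),("red",(172,8),81)]:
    for b in blobs(mask(t,h),20):
        if 250<b[0][0]<400 and 150<b[0][1]<280: print("top",n,b,np.round(cast(ct,b[0],z)))
move_to([480,-255,330],[pi,0,0.3])
c=get_calibration("wrist"); p=snapshot("wrist"); np.save("w2.npy",p); pickle.dump(c,open("c2.pkl","wb"))
cv2.imwrite("pics/w2.png",p[:,:,::-1]); print(state()["time"])
for n,h,z in [("blue",(100,125),106),("blue",(100,125),79),("red",(172,8),140),("red",(172,8),81),("red",(172,8),64),("orange",(9,20),8),("orange",(9,20),92)]:
    for b in blobs(mask(p,h),60): print(n,z,b,np.round(cast(c,b[0],z)))
E
```

```text
oil [ 606.19347782 -117.14440159  140.        ]  res [641.02069623 -34.41214757 106.        ]  shock [581.5169039  -38.56204882 134.        ]
top orange ([366.8, 252.5], [359, 245, 16, 16, 246]) [ 427. -318.    8.]
top blue ([371.6, 233.4], [364, 226, 16, 16, 228]) [ 492. -318.   79.]
top red ([285.6, 161.5], [282, 158, 8, 8, 59]) [734. -25.  81.]
top red ([360.6, 181.5], [357, 178, 8, 8, 56]) [ 669. -281.   81.]
top red ([371.8, 212.6], [364, 205, 17, 16, 222]) [ 563. -319.   81.]
3.3583
red 140 ([176.4, 15.6], [159, 0, 35, 35, 981]) [ 604. -120.  140.]
red 140 ([355.6, 10.4], [339, 0, 36, 26, 726]) [ 654. -268.  140.]
red 140 ([115.5, 39.2], [88, 6, 37, 52, 187]) [569. -71. 140.]
red 140 ([355.4, 127.0], [332, 103, 48, 49, 1814]) [ 562. -304.  140.]
red 140 ([198.8, 114.9], [188, 104, 22, 23, 399]) [ 528. -157.  140.]
red 140 ([545.2, 176.0], [517, 117, 43, 98, 1958]) [ 574. -505.  140.]
red 81 ([176.4, 15.6], [159, 0, 35, 35, 981]) [613. -98.  81.]
red 81 ([355.6, 10.4], [339, 0, 36, 26, 726]) [ 673. -275.   81.]
red 81 ([115.5, 39.2], [88, 6, 37, 52, 187]) [572. -40.  81.]
red 81
[... 184 characters left out ...]
 578. -558.   81.]
red 64 ([176.4, 15.6], [159, 0, 35, 35, 981]) [616. -92.  64.]
red 64 ([355.6, 10.4], [339, 0, 36, 26, 726]) [ 679. -277.   64.]
red 64 ([115.5, 39.2], [88, 6, 37, 52, 187]) [573. -31.  64.]
red 64 ([355.4, 127.0], [332, 103, 48, 49, 1814]) [ 564. -322.   64.]
red 64 ([198.8, 114.9], [188, 104, 22, 23, 399]) [ 522. -138.   64.]
red 64 ([545.2, 176.0], [517, 117, 43, 98, 1958]) [ 579. -573.   64.]
orange 8 ([139.0, 159.9], [128, 149, 23, 22, 399]) [432. -57.   8.]
orange 8 ([310.3, 213.5], [289, 192, 44, 43, 1185]) [ 428. -316.    8.]
orange 92 ([139.0, 159.9], [128, 149, 23, 22, 399]) [455. -90.  92.]
orange 92 ([310.3, 213.5], [289, 192, 44, 43, 1185]) [ 452. -300.   92.]
```

View pics/w2.png

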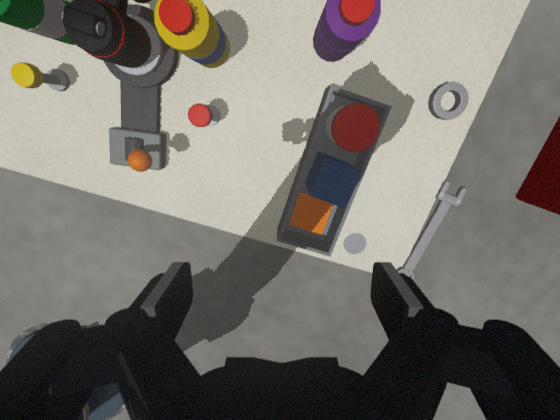

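The second view agrees with the first. Oil bottle is at about (605,-119), 88 mm from the axis. Pad is at (427.5,-317), 65 mm from the carton. Red post is at (523,-138). I'll grasp the bottle with the jaws tangential to the stand.

```bash
python3 - <<'E'
from h import *
yaw=1.9; o=[pi,0,yaw]; x,y=605.5,-118.5
print(inverse_kinematics([427.5,-317,114],o),inverse_kinematics([x,y,106],o))
move_to([x,y,235],o)
print(move_linear([x,y,106],threshold=15))
set_gripper(0.3,40)
s=state();print(s["finger_gap"],s["grasp_force"],s["position"],s["time"])
if s["grasp_force"]>10:
    move_linear([x,y,215]); s=state();print(s["finger_gap"],s["grasp_force"],s["wrist_force"],s["time"])
E
```

```text
[ 0.89993515  0.45028751 -0.43135941  1.98745586  0.26775607  0.75845398
  0.63971562] [ 0.50754221  0.59757666 -0.53066722  1.78833021  0.38511463  0.86025415
  0.12659658]
False
0.5986815121255041 42.59173506007528 [ 605.93109736 -118.6731963   107.01535303] 5.8417
0.5932887937020292 42.25051437050752 [ 0.58215338  0.99952822 -4.13879922] 6.7167
```

```bash
python3 - <<'E'
from h import *
x,y=427.5,-317
move_linear([x,y,215],rate=180)
move_linear([x,y,130],rate=100)
print(move_linear([x,y,112],rate=25,threshold=4),state()["position"],state()["wrist_force"])
set_gripper(1.0); pause(.2)
move_linear([x,y,290])
c=get_calibration("wrist");p=snapshot("wrist");cv2.imwrite("pics/w3.png",p[:,:,::-1])
t=snapshot("top");ct=get_calibration("top")
for b in blobs(mask(t,(172,8)),20):
    if 340<b[0][0]<400 and 150<b[0][1]<290: print("top",b,np.round(cast(ct,b[0],148)))
print(state()["time"])
E
```

```text
True [ 427.35517699 -316.97138665  115.00464732] [-0.7613204  -0.64301886  5.44685366]
top ([360.6, 181.6], [357, 178, 8, 8, 58]) [ 657. -267.  148.]
top ([372.0, 212.6], [364, 205, 17, 16, 224]) [ 557. -303.  148.]
top ([376.6, 253.7], [373, 250, 8, 8, 53]) [ 426. -316.  148.]
12.0083
```

View pics/w3.png

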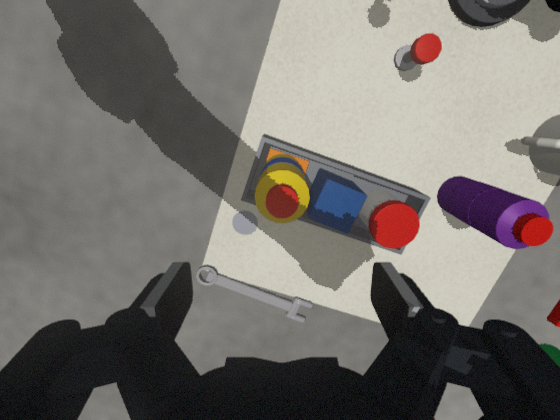

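The bottle stands upright on the pad and is let go, with its cap at (426,-316) by the top camera. Next I grip the reservoir and swing it round to the post.

```bash
python3 - <<'E'
from h import *
A=np.array([576,-34.]); P=np.array([523,-137.5]); R0=np.array([641,-34.5])
p0=np.arctan2(*(R0-A)[::-1]); p1=np.arctan2(*(P-A)[::-1]); print(p0,p1)
pose=lambda f,z:([*(A+66*np.array([np.cos(f),np.sin(f)])),z],[pi,0,pi+f])
fs=np.linspace(p0,p1,12)
ok=[inverse_kinematics(*pose(f,99)) for f in fs]; print([None if q is None else np.round(q[[0,6]],2).tolist() for q in map(lambda a:None if a is None else np.array(a),ok)])
move_to(*pose(p0,200)); print(move_linear(pose(p0,99)[0],threshold=12))
set_gripper(0.2,40); s=state(); print(s["finger_gap"],s["grasp_force"],s["position"],s["time"])
if s["grasp_force"]>10:
    for f in fs[1:]:
        q,o=pose(f,99); move_linear(q,o,rate=80); s=state(); print(round(f,2),np.round(s["wrist_force"]),s["finger_gap"])
print(state()["time"],state()["position"])
E
```

```text
-0.0076921559756488326 -2.044059024095405
[[0.48, 1.1], [0.49, 0.95], [0.49, 0.79], [0.5, 0.64], [0.5, 0.48], [0.51, 0.33], [0.51, 0.17], [0.5, 0.0], [0.49, -0.16], [0.48, -0.32], [0.46, -0.49], [0.44, -0.67]]
False
0.4536572425444874 40.214077471755445 [642.37807338 -34.36296166  99.90947652] 14.6917
-0.19 [-3. -0.  5.] 0.458982066236654
-0.38 [-3. -0.  7.] 0.45325286801190273
-0.56 [-2. -1.  7.] 0.4534057692894987
-0.75 [-4. -1.  8.] 0.45376366844393196
-0.93 [-5. -1.  8.] 0.4566274871652659
-1.12 [-4. -0.  8.] 0.4546388194493011
-1.3 [-5. -1.  9.] 0.45714909155389927
-1.49 [-6.  0.  9.] 0.4516439521851561
-1.67 [-6.  0. 10.] 0.45619893863436994
-1.86 [-7. -0. 10.] 0.4546356865581997
-2.04 [-7. -0. 11.] 0.45094645969592734
18.3583 [544.29201803 -92.51943873  99.8279262 ]
```

```bash
cat > look.py <<'E'
from h import *
import sys
move_to([600,-80,300],[pi,0,0.5]); pause(.2)
c=get_calibration("wrist");p=snapshot("wrist");cv2.imwrite(f"pics/{sys.argv[1]}.png",p[:,:,::-1])
for n,h,z in [("blue",(100,125),106),("red",(172,8),64),("yellow",(22,33),64),("orange",(9,20),92)]:
    for b in blobs(mask(p,h),60):
        q=cast(c,b[0],z)
        if 420<q[0]<680 and -180<q[1]<100: print(n,b,np.round(q,1))
t=snapshot("top");ct=get_calibration("top")
for n,h,z in [("blue",(100,125),106),("red",(172,8),64),("yellow",(22,33),64),("orange",(9,20),92)]:
    for b in blobs(mask(t,h),10):
        q=cast(ct,b[0],z)
        if 420<q[0]<680 and -180<q[1]<100: print("top",n,b,np.round(q,1))
print(state()["time"])
E
python3 - <<'E'
from h import *
set_gripper(0.9); q=state()["position"]; move_linear([q[0],q[1],230])
E
python3 look.py w4
```

```text
blue ([267.5, 220.3], [250, 216, 35, 15, 82]) [561.1 -84.1 106. ]
blue ([273.0, 231.7], [260, 222, 22, 25, 277]) [552.4 -95.4 106. ]
blue ([259.6, 240.3], [251, 226, 21, 25, 255]) [536.5 -87.4 106. ]
red ([291.4, 251.8], [281, 241, 21, 22, 365]) [ 524.4 -135.4   64. ]
yellow ([134.7, 188.2], [123, 177, 25, 23, 422]) [507.5  66.1  64. ]
orange ([231.5, 292.1], [222, 282, 20, 21, 342]) [454.5 -90.8  92. ]
top yellow ([258.4, 228.4], [255, 225, 8, 8, 47]) [504.4  64.7  64. ]
20.7583
```

View pics/w4.png

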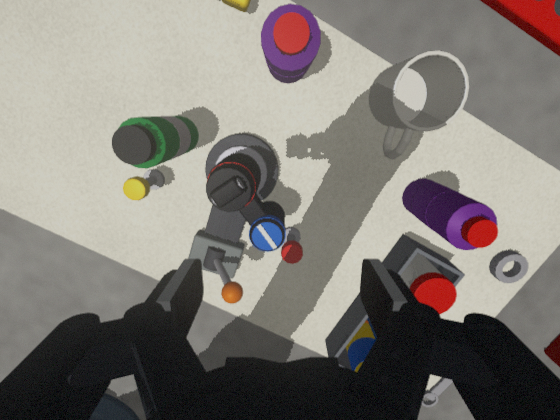

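```bash
cat > ana.py <<'E'
from h import *
import sys
def res(p,c,uv):
    "blue top with stripe: disc centre, and stripe direction in world"
    m=mask(p,(100,125),100,120); n,l,s,cc=cv2.connectedComponentsWithStats(m)
    near=[i for i in range(1,n) if s[i][4]>120 and np.hypot(*(cc[i]-uv))<20]
    pts=np.argwhere(np.isin(l,near))[:,::-1].astype(np.float32)
    (u,v),r=cv2.minEnclosingCircle(pts)
    hsv=cv2.cvtColor(p,cv2.COLOR_RGB2HSV); yy,xx=np.mgrid[:420,:560]
    w=(np.hypot(xx-u,yy-v)<r-1)&(hsv[:,:,1]<70)&(hsv[:,:,2]>130)
    wp=np.argwhere(w)[:,::-1]; g=np.array([cast(c,q,106)[:2] for q in wp])
    d=np.linalg.svd(g-g.mean(0))[2][0]
    return np.array([u,v,r]),cast(c,(u,v),106)[:2],g.mean(0),np.arctan2(d[1],d[0]),len(g)
if __name__=="__main__":
    import pickle
    print(res(np.load("w1.npy"),pickle.load(open("c1.pkl","rb")),(240,144)))
    c=get_calibration("wrist"); p=cv2.imread("pics/w4.png")[:,:,::-1].copy()
    a=res(p,c,(267,236)); print(a)
    print("shock top w4",cast(c,(231,187),134),"w1",cast(pickle.load(open("c1.pkl","rb")),(243,197),134))
    R0=res(np.load("w1.npy"),pickle.load(open("c1.pkl","rb")),(240,144))[1];R1=a[1]
    M=(R0+R1)/2;d=R0-R1;L=np.hypot(*d);n=np.array([-d[1],d[0]])/L
    for sg in(1,-1):
        A=M+sg*n*np.sqrt(66**2-L*L/4) if L<132 else M
        for P in ([523,-137.5],[524.4,-135.4]): print("axis",A,"chord",L,"res ang",np.arctan2(*(R1-A)[::-1]),"post",np.arctan2(*(P-A)[::-1]),np.hypot(*(P-A)))
    z=cv2.resize(p[120:300,120:320],(800,720)); cv2.imwrite("pics/w4z.png",cv2.resize(z,(660,594))[:,:,::-1])
E
python3 ana.py
```

```text
(array([239.10868835, 144.28260803,  15.45002842]), array([640.4751861 , -33.01407884]), array([640.8259355 , -34.07472309]), np.float64(3.108126051239845), 142)
(array([266.24636841, 236.8768158 ,  15.53883839]), array([544.02510479, -91.85765973]), array([544.20254002, -92.11983578]), np.float64(-2.1037056728142804), 149)
shock top w4 [583.82724348 -34.82488804 134.        ] w1 [585.00793213 -38.69621342 134.        ]
axis [574.47581453 -33.30209401] chord 112.98311907518179 res ang -2.050340024867433 post -2.0296482318849294 116.21946090926883
axis [574.47581453 -33.30209401] chord 112.98311907518179 res ang -2.050340024867433 post -2.02678976317726 113.71705944229761
axis [610.02447636 -91.56964455] chord 112.98311907518179 res ang -3.1372287734756164 post -2.6559636335997747 98.40150932139264
axis [610.02447636 -91.56964455] chord 112.98311907518179 res ang -3.1372287734756164 post -2.6684779614053666 96.19070126604164
```

View pics/w4z.png

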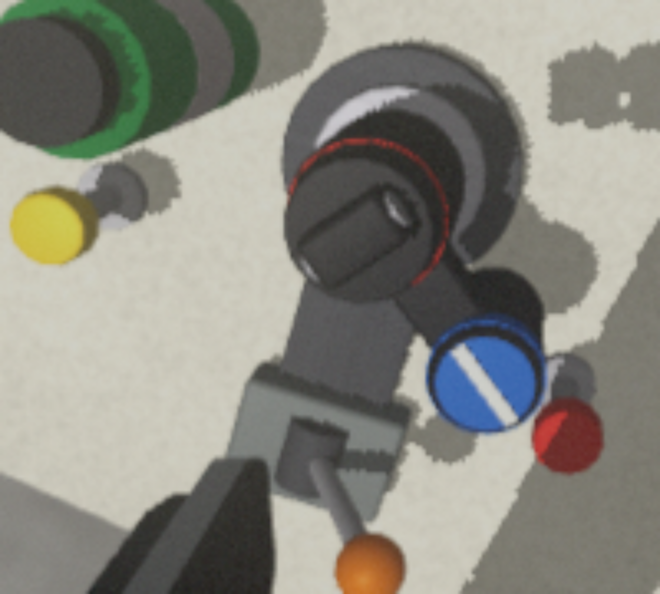

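The crop shows the reservoir top at about (267,236) facing the red post at (292,252). Now a view with the camera over the axis and its image column along the axis–post line, where heights don't affect the angle.

```bash
python3 - <<'E'
from h import *
import pickle
pickle.dump(get_calibration("wrist"),open("c4.pkl","wb"))
y=1.1; A=np.array([574.9,-33.5]); t=A-75*np.array([np.cos(y),np.sin(y)])
move_to([*t,300],[pi,0,y]); pause(.2)
c=get_calibration("wrist");p=snapshot("wrist");np.save("w5.npy",p);pickle.dump(c,open("c5.pkl","wb"))
for n,h in [("blue",(100,125)),("red",(172,8)),("yellow",(22,33))]:
    for b in blobs(mask(p,h),60): print(n,b)
z=cv2.resize(p[60:280,180:380],None,fx=2.7,fy=2.7,interpolation=cv2.INTER_CUBIC);cv2.imwrite("pics/w5z.png",z[:,:,::-1]);print(state()["time"])
# triangulate red head from views
def ray(c,uv):
    a=cast(c,uv,0);b=np.array(c["T"])[:3,3];d=(a-b)/np.linalg.norm(a-b);return b,d
rb=[b[0] for b in blobs(mask(p,(172,8)),100)]
def tri(L):
    M=np.zeros((3,3));v=np.zeros(3)
    for k,uv in L:
        o,d=ray(pickle.load(open(f"c{k}.pkl","rb")),uv);Q=np.eye(3)-np.outer(d,d);M+=Q;v+=Q@o
    return np.linalg.solve(M,v)
print("red tri",tri([(1,(320.7,225.8)),(2,(198.8,114.9)),(4,(291.8,252))]))
print("yel tri",tri([(1,(177.5,237)),(4,(134.7,188.2))]))
E
```

```text
blue ([524.5, 9.4], [497, 0, 63, 27, 933])
blue ([280.4, 163.5], [264, 160, 34, 11, 62])
blue ([271.9, 179.2], [265, 165, 13, 30, 294])
blue ([289.0, 179.7], [284, 165, 13, 30, 293])
blue ([321.7, 335.2], [299, 302, 47, 56, 1505])
blue ([278.3, 338.9], [260, 327, 37, 28, 658])
red ([437.0, 15.8], [417, 0, 42, 36, 1233])
red ([554.7, 108.7], [546, 85, 14, 64, 475])
red ([280.5, 212.8], [270, 202, 22, 23, 389])
red ([455.7, 284.8], [439, 271, 34, 29, 728])
red ([361.9, 322.9], [350, 302, 27, 39, 640])
red ([448.8, 412.4], [418, 400, 56, 20, 672])
yellow ([178.4, 55.9], [166, 42, 26, 29, 556])
yellow ([283.8, 324.4], [262, 317, 34, 18, 177])
yellow ([278.3, 354.8], [260, 347, 37, 16, 416])
21.6583
red tri [ 521.89491639 -137.27467674   57.96807921]
yel tri [499.36194984  72.47234731  44.15898785]
```

View pics/w5z.png

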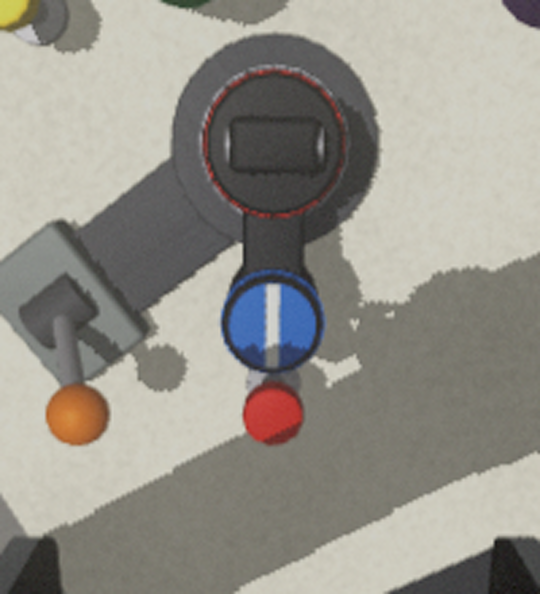

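Shock axis, reservoir (column 280.7) and red head (280.6) line up to within about 0.01 rad, so the aim is done. Knob is at (455,-91), which puts the stand's x axis at about 0.16 rad and the lever's end at about (442,-16). I'll push it with shut fingers.

```bash
python3 - <<'E'
from h import *
th=.16; yh=np.array([-np.sin(th),np.cos(th)]); S=np.array([454.6,-91.5]); E=np.array([442.4,-16.]); o=[pi,0,pi/2+th]
a=S-50*yh; b=E-6*yh
print(inverse_kinematics([*b,105],o) is not None)
set_gripper(0.0); move_to([*a,200],o); move_linear([*a,105])
print(state()["wrist_force"],state()["time"])
print(move_linear([*b,105],rate=50,threshold=8)); s=state()
print(s["position"],s["wrist_force"],"contact centre at end expected",E-24*yh,s["time"])
E
```

```text
True
[0.06254445 0.27230939 0.25612295] 23.8583
True
[445.93916179 -39.71013897 104.7731771 ] [ 0.85287657 -2.31458967  0.75025769] contact centre at end expected [446.22363696 -39.6934548 ] 25.6833
```

```bash
python3 - <<'E'
from h import *
import pickle
q=state()["position"]; move_linear([q[0]+5,q[1]-30,q[2]]); move_linear([q[0]+5,q[1]-30,230])
y=1.1; A=np.array([574.9,-33.5]); t=A-75*np.array([np.cos(y),np.sin(y)])
move_to([*t,320],[pi,0,y]); pause(.2)
c=get_calibration("wrist");p=snapshot("wrist")
for b in blobs(mask(p,(9,20)),60): print("orange",b,cast(c,b[0],92))
for n,h in [("blue",(100,125)),("red",(172,8))]:
    for b in blobs(mask(p,h),200):
        if 230<b[0][0]<330: print(n,b)
cv2.imwrite("pics/w6.png",p[:,:,::-1]);print(state()["time"])
E
```

```text
orange ([169.8, 154.5], [159, 144, 23, 22, 401]) [442.13657166 -16.1247127   92.        ]
blue ([274.6, 175.6], [268, 161, 13, 31, 267])
blue ([290.7, 175.2], [286, 161, 13, 29, 270])
red ([282.6, 207.5], [273, 197, 21, 22, 351])
27.8833
```

View pics/w6.png

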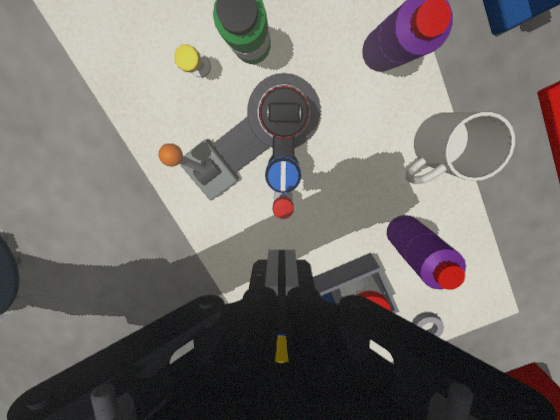

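The knob is now at (170,154), which casts to (442,-16), exactly the expected far end. The reservoir (283,175) still lines up with the red post (283,207), and nothing else has moved. Handing in.

```bash
python3 -c "
from cell import *
print(close_job())"
```

```text
the job is handed in; nothing more can be done
None
```

I handed the job in at about 28 s: the oil bottle stands on the orange pad, the reservoir points at the red post to within about 0.01 rad, and the clamp lever is fully over.

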